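# Empty the lens-case dispenser and build the column for transfer

### The job

Empty the push-slide dispenser: for each closed lens case left in its magazine push the slide fully through its stroke, let it spring back and take the delivered case off the outlet. Build these cases and those lying loose on the bench into one straight column, each lying flat (either way up will do), centred and square on the dark pad of the carrier plate with their long sides along the pad's long side. Leave the slide sprung back and do not disturb the other equipment on the bench.

Things in the scene. Friction and masses are not known exactly. Their poses are not given: they have to be found in the camera images.
- dispenser: fixed push-slide dispenser; x = its push direction, origin at bench level under the magazine's centre. An aluminium deck 46 mm wide and 30 mm high runs along x from -195 to +137 mm. Over it stands the magazine: four corner angles, 84 x 69 mm over all (feet 84 x 86 mm), 157 mm high with a locked cross strap on top; its cases lie flat, one on another, long sides along x, the lowest on the deck
- gate (a point): middle of the magazine's +x face at deck height: the magazine is open for a case only below its +x face, 33 mm high, and for the slide below its -x face; so the slide pushes out one case at a time at +x; the others drop down when the slide has sprung back. Axes as the dispenser
- outlet (a point): where a full stroke leaves the centre of a case's underside: on the deck, 30 mm above the bench, 84 mm ahead (+x) of the magazine's centre. No side walls here; a stop 9 mm high ends the deck 131 mm ahead. There is room for one case: take it away before the next stroke. Axes as the dispenser
- slide (a joint): stroke of the dispenser's sprung slide, m: 0 = sprung back, 0.096 = fully in. The spring pushes back with 4 N at 0 and 10 N fully in, plus a few N of friction of the cases lying on it; let go, it returns by itself. A stroke broken off half-way leaves a case half out of the gate and can jam the next one
- push_pad (a point): point on the back (-x) face of the slide's upright black push pad, 75 mm above the bench. The pad is 46 mm wide (y), 12 mm thick, spans 30 to 96 mm above the bench, has free room behind it and moves with the slide along the dispenser's +x; fully in, its front face is still 34 mm from the magazine. Axes as the dispenser
- carrier_pad (a point): centre of the dark rubber pad (66 x 54 mm) on top of the fixed aluminium carrier plate (100 mm along x, 80 mm along y, top 8 mm above the bench), where the column stands; x lies along the pad's long side
- case_m1: closed lens case, rigid plastic, 64 mm long (x) x 52 mm wide (y) x 28 mm high, about 0.1 kg, grey bottom half and white lid with a round ring on it, black clasp on one short side; origin at the centre of its underside, z up through the lid; all alike. At the start inside the magazine (m1 at the bottom, then m2, m3, m4 upwards; m4 may be absent).
- case_m2: closed lens case, rigid plastic, 64 mm long (x) x 52 mm wide (y) x 28 mm high, about 0.1 kg, grey bottom half and white lid with a round ring on it, black clasp on one short side; origin at the centre of its underside, z up through the lid; all alike. At the start inside the magazine (m1 at the bottom, then m2, m3, m4 upwards; m4 may be absent).
- case_m3: closed lens case, rigid plastic, 64 mm long (x) x 52 mm wide (y) x 28 mm high, about 0.1 kg, grey bottom half and white lid with a round ring on it, black clasp on one short side; origin at the centre of its underside, z up through the lid; all alike. At the start inside the magazine (m1 at the bottom, then m2, m3, m4 upwards; m4 may be absent).
- case_m4: closed lens case, rigid plastic, 64 mm long (x) x 52 mm wide (y) x 28 mm high, about 0.1 kg, grey bottom half and white lid with a round ring on it, black clasp on one short side; origin at the centre of its underside, z up through the lid; all alike. At the start inside the magazine (m1 at the bottom, then m2, m3, m4 upwards; m4 may be absent).
- case_a: closed lens case, rigid plastic, 64 mm long (x) x 52 mm wide (y) x 28 mm high, about 0.1 kg, grey bottom half and white lid with a round ring on it, black clasp on one short side; origin at the centre of its underside, z up through the lid; all alike. At the start lying loose on the bench (one to three of these are there).
- case_b: closed lens case, rigid plastic, 64 mm long (x) x 52 mm wide (y) x 28 mm high, about 0.1 kg, grey bottom half and white lid with a round ring on it, black clasp on one short side; origin at the centre of its underside, z up through the lid; all alike. At the start lying loose on the bench (one to three of these are there).
- case_c: closed lens case, rigid plastic, 64 mm long (x) x 52 mm wide (y) x 28 mm high, about 0.1 kg, grey bottom half and white lid with a round ring on it, black clasp on one short side; origin at the centre of its underside, z up through the lid; all alike. At the start lying loose on the bench (one to three of these are there).
- mirror_mount: bystander: mirror in a black mount on a steel post with a round foot, 110 mm high; origin under the foot
- lens_tube: bystander: dark metal lens tube standing upright, 46 mm diameter, 78 mm high; origin under its foot
- ball_driver: bystander: hand driver lying on the bench, 170 mm long
- power_sensor: bystander: black round sensor head lying flat, 66 mm diameter, 26 mm high; origin under it
There are look-alikes about, which are no part of the job. What is shaped like the case_a but pink is not meant. What is shaped like the case_m4 but turquoise is not meant.

How it is judged:
By the outcome, as a careful person would: the job done as asked, in the order asked, and still so for the second after the job is handed in, with the robot touching nothing.
Of case_m4, case_a, case_b, case_c only 2 to 4 are there at a start; the rules pass over those that are not, and their reading is None.
At some moment in a run one of case_a, case_b, case_c may be knocked a few centimetres aside while the robot is not near it.
Once in a run the grip may slacken for a moment while it holds something.
It also fails if it takes over 210 s, if anything falls off the work surface, if the arm or the gripper's body presses on something with over 40 N, if the wrist force passes 120 N, or if a joint passes its speed limit or range.

### The arm

A 6-joint arm with a two-finger parallel gripper is mounted at the origin on the work surface. World frame = base frame: x ahead of the robot, y to its left, z up, the work surface at z = 0. Lengths are in m, angles in rad, forces in N, time in s.
With the tool pointing down it reaches from about 0.325 to 0.85 m from the base axis. Payload 4.4 kg.
Tool frame: the origin (TCP) lies at the very end of the fingers, on their centre line; the grasp point (between the pads) lies 19 mm behind it; x points along the fingers, z is the direction in which the jaws open and shut, and the axes are right-handed (so a half turn about x gives the same grasp; the last joint's range is limited). The gripper opens to 94 mm and grips with 3 to 60 N. Pads are 16 mm wide; open, the fingers measure 119 mm over their backs; the gripper's body (75 mm by 177 mm) begins 78 mm behind the grasp point.
Start: joints at [-1.371, 0.207, 1.542, -0, 1.393, -0.15], TCP at [0.197, -0.54, 0.205] pointing down, gripper open.
Joint ranges: [-2.73, 2.73], [-0.86, 2.22], [0.23, 2.46], [-1.11, 4.25], [0.08, 2.63], [-2.82, 2.82]. Speed limits (rad/s): [2.79, 2.79, 3.14, 3.14, 3.14, 3.14].

### API

Orientations are given as a 3x3 rotation matrix whose columns are the frame's x, y, z axes.
In Python, from plant import r gives the robot as it stands. The module is installed in compiled form; this text tells all that it offers. Calls block until the motion is done:
- r.move_to(position, orientation): joint-space move of the TCP to a pose.
- r.move_linear(position, frame=None, max_speed=0.15, f_stop=None): straight line of the TCP; frame=None keeps the orientation; max_speed is the mean speed in m/s. With f_stop (N) it stops when the force on the tool has changed by that much, and returns True; else False.
- r.move_joints(angles): joint-space move.
- r.grip(opening, grip_force=None): opening from 0.0 (shut) to 1.0 (fully open); grip_force is the grip in N (None keeps the last); returns when the fingers have stopped.
- r.pause(seconds).
- r.solve_ik(position, orientation): joint angles nearest the present ones, or None.
- r.camera(name): name is "side" or "top" or "wrist"; returns (picture, depth): 400x640x3 uint8, red, green, blue; 400x640 float32, m along the optical axis (not along the pixel's ray), 0 where there is no reading.
- r.camera_params(name): a dict with "mtx" (3x3 intrinsics, pixels), "rvec" (rotation vector, rad) and "tvec" (3), from world to camera coordinates, as OpenCV has them; the wrist camera has in their place "hand_eye" (4x4, takes a point from camera to tool coordinates, whose origin is the TCP and whose axes are the tool frame's). Camera axes: x right, y down, z forward; pixel columns grow to the right and rows downward; lengths in m; the calibration is good to about 2 mm. A picture is of the moment at which its call begins: read the wrist's pose just before it. camera_params takes no time and is no camera call.
A pose or a line that the arm cannot do raises r.MotionError and nothing moves.
- r.sign_off(): hands the job in, once; it reports no verdict.
Readings, each from a call of its own:
- r.get_time(): time.
- r.get_joint_positions(): joint angles.
- r.get_qd(): joint speeds.
- r.get_tau(): joint torques, N m.
- r.get_tool_pos(): TCP position.
- r.get_ee_rot(): TCP orientation.
- r.get_force(): force on the tool from outside, world axes, zero at the start.
- r.get_moment(): the same for the moment, N m.
- r.get_grip_width(): opening from 0.0 (shut) to 1.0 (fully open).
Only numpy, scipy, OpenCV 4.12 (cv2) and the standard library are available. Lean on these libraries where they do the work, as an engineer would, in place of code of your own. Each camera call takes 0.05 s, during which the arm holds its last target.

## Working session

There is one attempt and no reset: what is moved stays moved. The work goes in short steps, each a Python script; the robot and the scene stay as the last script left them, time stands still between calls to the robot, and variables do not carry over. Pictures are saved under pics/ and viewed, and the job is handed in when it is done.

```bash
mkdir -p pics; ls
cat > h.py <<'E'
import numpy as np, cv2
from plant import r
def save(name,img): cv2.imwrite('pics/'+name+'.png',cv2.cvtColor(img,cv2.COLOR_RGB2BGR))
def cam(name):
    """returns K, R(world->cam), t"""
    p=r.camera_params(name)
    K=np.array(p['mtx'],float)
    if 'rvec' in p:
        R=cv2.Rodrigues(np.array(p['rvec'],float).reshape(3,1))[0]; t=np.array(p['tvec'],float).ravel()
    else:
        H=np.array(p['hand_eye'],float); T=np.eye(4); T[:3,:3]=np.array(r.get_ee_rot()).reshape(3,3); T[:3,3]=r.get_tool_pos()
        W=np.linalg.inv(T@H); R=W[:3,:3]; t=W[:3,3]
    return K,R,t
def ray(c,uv,z):
    K,R,t=c; uv=np.atleast_2d(np.array(uv,float))
    d=(np.linalg.inv(K)@np.c_[uv,np.ones(len(uv))].T).T@R
    o=-R.T@t
    s=(z-o[2])/d[:,2]
    return o+d*s[:,None]
def proj(c,P):
    K,R,t=c; P=np.atleast_2d(P); q=(P@R.T+t)@K.T
    return q[:,:2]/q[:,2:]
def cloud(c,depth):
    K,R,t=c; v,u=np.mgrid[:depth.shape[0],:depth.shape[1]]
    x=np.stack([(u-K[0,2])/K[0,0]*depth,(v-K[1,2])/K[1,1]*depth,depth],-1)
    return (x-t)@R
def down(yaw):
    """tool x down, jaw axis z at yaw in the xy plane"""
    x=np.array([0,0,-1.]); z=np.array([np.cos(yaw),np.sin(yaw),0]); y=np.cross(z,x)
    return np.c_[x,y,z]
E
python3 - <<'E'
from h import *
for n in ['side','top']:
    im,d=r.camera(n); save(n+'0',im); np.save(n+'0_d.npy',d); np.save(n+'0.npy',im)
    K,R,t=cam(n); print(n,K.tolist(),(-R.T@t),R[2], (d>0).mean())
print(r.get_time(),r.get_ee_rot())
E
```

```text
pics
side [[422.47770615485695, 0.0, 317.29428677780487], [0.0, 422.47770615485695, 200.84446189130657], [0.0, 0.0, 1.0]] [0.37175678 0.57539646 0.75374472] [ 0.20303965 -0.68194402 -0.70265728] 0.9960859375
top [[436.27398722617374, 0.0, 315.6868774654056], [0.0, 436.27398722617374, 198.37080168085663], [0.0, 0.0, 1.0]] [ 0.45187567 -0.06510605  1.04506243] [ 0.14332183 -0.01243496 -0.98959801] 0.99582421875
0.1 [[-4.30970906e-04  9.39453162e-01  3.42677063e-01]
 [ 1.96472208e-03  3.42677229e-01 -9.39451146e-01]
 [-9.99997977e-01  2.68389080e-04 -1.99344829e-03]]
```

View pics/top0.png

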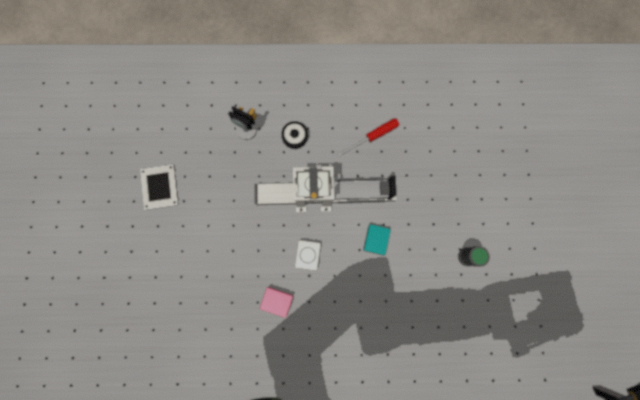

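View pics/side0.png

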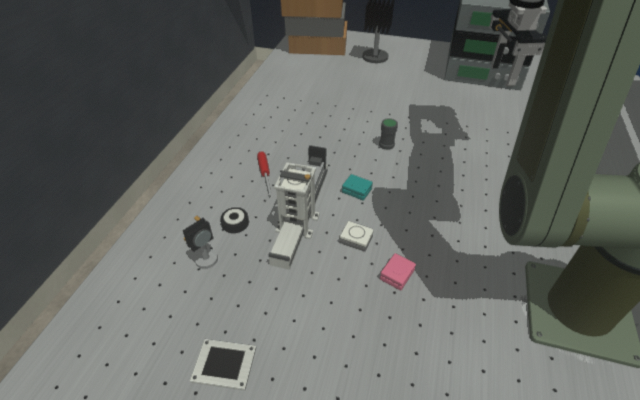

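Run:
```python
from h import *
im=np.load('top0.npy');d=np.load('top0_d.npy')
c=cam('top');P=cloud(c,d)
for n,uv in dict(carrier=(159,187),mag=(314,190),magin=(322,185),deckL=(258,194),deckout=(275,193),pad=(392,180),case=(308,262),pink=(277,302),turq=(377,240),tube=(478,256),sensor=(294,128),mirror=(241,118),drv=(382,130)).items():
    print(n,P[uv[1],uv[0]].round(3))
save('topz',cv2.resize(im[140:290,130:430],None,fx=2.6,fy=2.6,interpolation=cv2.INTER_CUBIC))
s=np.load('side0.npy')
save('sidez',cv2.resize(s[130:290,180:440],None,fx=3,fy=3,interpolation=cv2.INTER_CUBIC))
```

```text
carrier [0.632 0.298 0.009]
mag [ 0.598 -0.073  0.154]
magin [ 0.611 -0.09   0.144]
deckL [0.61  0.057 0.032]
deckout [0.612 0.018 0.032]
pad [ 0.63  -0.247  0.095]
case [ 0.451 -0.059  0.026]
pink [0.362 0.012 0.031]
turq [ 0.5   -0.22   0.027]
tube [ 0.461 -0.435  0.078]
sensor [ 0.771 -0.027  0.029]
mirror [0.768 0.087 0.113]
drv [ 0.766 -0.24   0.026]
```

View pics/topz.png

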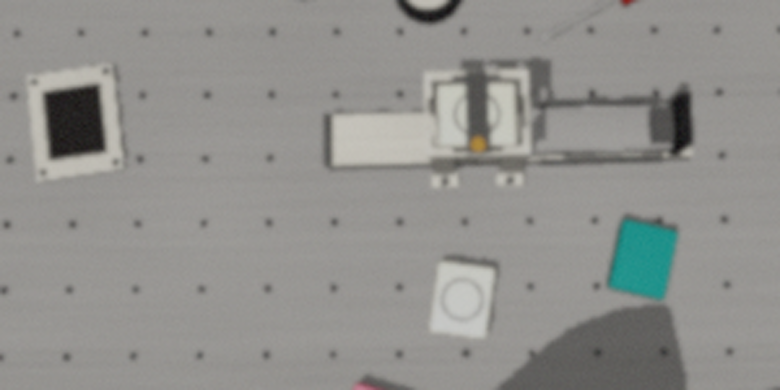

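View pics/sidez.png

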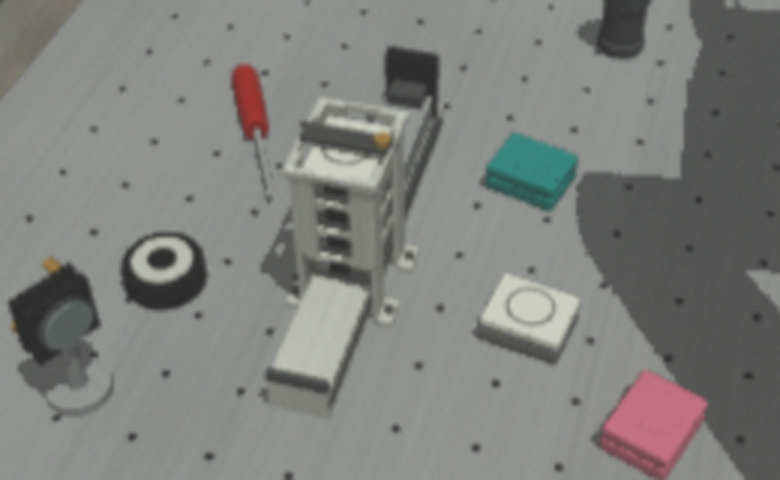

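```bash
cat >> h.py <<'E'
def rect(c,mask,z,maxn=1):
    """min-area rects of the biggest blobs, contour cast on plane z: list of (centre, yaw of long side, long, short)"""
    cs,_=cv2.findContours(mask.astype(np.uint8),cv2.RETR_EXTERNAL,cv2.CHAIN_APPROX_NONE)
    out=[]
    for k in sorted(cs,key=cv2.contourArea)[::-1][:maxn]:
        W=ray(c,k[:,0,:],z)[:,:2]
        (x,y),(w,h),a=cv2.minAreaRect((W*1000).astype(np.float32))
        a=np.radians(a)
        if w<h: w,h,a=h,w,a+np.pi/2
        a=(a+np.pi/2)%np.pi-np.pi/2
        out.append((np.array([x,y])/1000,a,w,h))
    return out
E
python3 - <<'E'
from h import *
print(r.camera_params('wrist'))
im=np.load('top0.npy');d=np.load('top0_d.npy')
c=cam('top')
g=im.astype(int).max(2); hsv=cv2.cvtColor(im,cv2.COLOR_RGB2HSV)
def roi(u0,u1,v0,v1):
    m=np.zeros(g.shape,bool);m[v0:v1,u0:u1]=1;return m
print('pad',rect(c,roi(135,185,160,215)&(g<90),.008), g[187,159],g[170,147])
print('plate',rect(c,roi(135,185,160,215)&((g>185)|(g<90)),.008), g[190,120])
print('deck',rect(c,roi(250,295,175,210)&(g>170),.03), g[193,275])
print('case',rect(c,roi(290,325,235,275)&(g>190),.028), g[255,305], g[255,340])
P=cloud(c,d)
print('casez',rect(c,roi(285,330,230,280)&(P[...,2]>.018),.028))
print('plat',rect(c,roi(130,190,155,220)&(P[...,2]>.005),.008))
m=(P[...,2]>.02)&(P[...,2]<.05)&roi(245,400,165,215)
print('deckz',rect(c,m&roi(245,292,0,400),.03))
m=(P[...,2]>.149)&roi(280,345,155,215); print('mag',rect(c,m,.155))
m=(P[...,2]>.06)&roi(375,405,165,205); print('pp',rect(c,m,.096))
E
```

```text
{'mtx': array([[347.66459746,   0.        , 319.0830878 ],
       [  0.        , 347.66459746, 193.85986889],
       [  0.        ,   0.        ,   1.        ]]), 'hand_eye': array([[ 5.26892621e-04, -2.64971665e-01,  9.64256055e-01,
        -1.80280522e-01],
       [ 2.63295795e-04, -9.64256118e-01, -2.64971826e-01,
         7.61125335e-02],
       [ 9.99999827e-01,  3.93496265e-04, -4.38293508e-04,
        -1.84622575e-04],
       [ 0.00000000e+00,  0.00000000e+00,  0.00000000e+00,
         1.00000000e+00]])}
pad [(array([0.63377881, 0.29993027]), np.float64(0.14824313102455222), 61.098331451416016, 49.18147659301758)] 34 189
plate [(array([0.63305804, 0.29999609]), np.float64(0.1466283399423396), 93.62977600097656, 73.71772766113281)] 150
deck [(array([0.61292944, 0.01526737]), np.float64(-1.5596616627608428), 84.88883972167969, 45.0407829284668)] 194
case [(array([ 0.46818301, -0.05792483]), np.float64(1.563321366247262), 25.456968307495117, 25.2305965423584)] 199 149
casez [(array([ 0.46761453, -0.05723036]), np.float64(-0.1443995237812956), 64.46812438964844, 51.75227355957031)]
plat [(array([0.63195709, 0.29874008]), np.float64(0.15317976615820483), 102.32943725585938, 82.45980834960938)]
deckz [(array([0.61062769, 0.02343281]), np.float64(-1.549062410619193), 87.63044738769531, 48.695396423339844)]
mag [(array([ 0.61323511, -0.0720075 ]), np.float64(0.05814421351321153), 68.78743743896484, 22.633541107177734)]
pp [(array([ 0.61456964, -0.23436975]), np.float64(0.0317063975159928), 47.2795295715332, 39.37473678588867)]
```

Run:
```python
from h import *
t0=r.get_time()
r.move_to([0.612,0.04,0.20],down(0.015)); print(r.get_time()-t0)
c=cam('wrist'); im,d=r.camera('wrist'); save('w_out',im); np.savez('w_out.npz',im=im,d=d,K=c[0],R=c[1],t=c[2])
t0=r.get_time()
r.move_to([0.633,0.30,0.17],down(1.72)); print(r.get_time()-t0)
c=cam('wrist'); im,d=r.camera('wrist'); save('w_car',im); np.savez('w_car.npz',im=im,d=d,K=c[0],R=c[1],t=c[2])
im,d=r.camera('top'); save('top1',im); np.save('top1.npy',im)
print(r.get_force(), r.get_time(),r.get_tool_pos())
```

```text
2.525
1.1917
[-1.35073681 -0.00666513 -0.19064016] 3.9667 [0.63350978 0.29872157 0.17030513]
```

View pics/w_out.png

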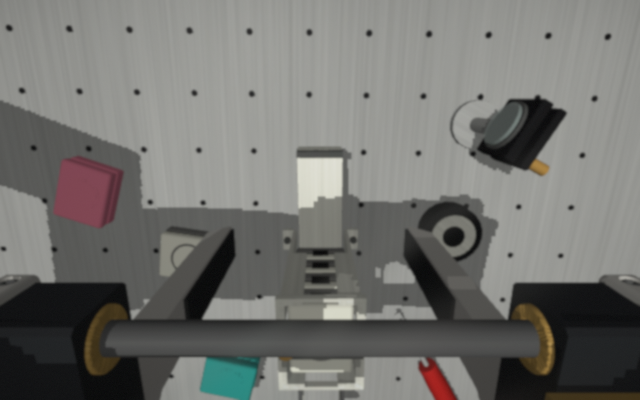

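View pics/w_car.png

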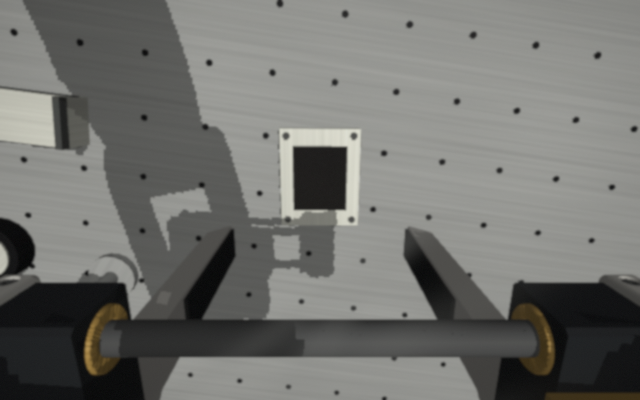

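View pics/top1.png

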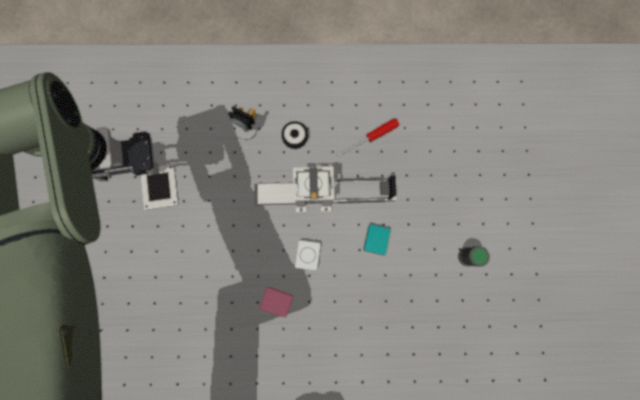

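Run:
```python
from h import *
def ld(n):
    z=np.load(n); return z['im'],z['d'],(z['K'],z['R'],z['t'])
im,d,c=ld('w_car.npz'); g=im.astype(int).max(2)
m=np.zeros(g.shape,bool); m[120:218,270:370]=1
print('pad',rect(c,m&(g<90),.008)); m[:]=0; m[120:235,270:370]=1
print('plate',rect(c,m&((g>190)|(g<90)),.008), g[140,290],g[100,320])
P=cloud(c,d); print('platez',P[135:225:20,285].round(4).tolist())
im,d,c=ld('w_out.npz'); g=im.astype(int).max(2); P=cloud(c,d)
m=np.zeros(g.shape,bool); m[140:245,285:360]=1
mm=m&(P[...,2]>.02)
print('deckz',rect(c,mm,.03)); cv2.imwrite('pics/m.png',np.hstack([mm*255]))
for v in (165,180,195,210,225,240):
    k=np.where(mm[v])[0]; print(v,k[0],k[-1],ray(c,[[k[0]-.5,v],[k[-1]+.5,v]],.03)[:,:2].round(4).tolist())
for u in (305,320,335):
    k=np.where(mm[:,u])[0]; print(u,k[0],ray(c,[[u,k[0]]],.039)[0].round(4), P[k[0]+6:k[0]+20:2,u].round(3).tolist())
```

```text
pad [(array([0.63310541, 0.29971014]), np.float64(0.12864872356721246), 64.36619567871094, 51.620540618896484)]
plate [(array([0.63310541, 0.29971014]), np.float64(0.12864872356721246), 64.36619567871094, 51.620540618896484)] 215 153
platez [[0.5948, 0.2601, 0.0107], [0.6143, 0.2624, 0.0098], [0.6347, 0.2648, 0.008], [0.6551, 0.2674, 0.009], [0.6764, 0.27, 0.0093]]
deckz [(array([0.61230145, 0.01544403]), np.float64(-1.5550834339741577), 104.57981872558594, 46.87428665161133)]
165 298 355 [[0.5889, 0.05], [0.6481, 0.0508]]
180 298 342 [[0.5888, 0.0343], [0.6353, 0.0349]]
195 298 342 [[0.5888, 0.0182], [0.6358, 0.0188]]
210 299 341 [[0.5898, 0.0017], [0.6353, 0.0024]]
225 299 341 [[0.5898, -0.0152], [0.6358, -0.0145]]
240 291 349 [[0.5811, -0.0326], [0.645, -0.0317]]
305 149 [0.5968 0.0677 0.039 ] [[0.597, 0.062, 0.04], [0.597, 0.058, 0.03], [0.597, 0.056, 0.031], [0.597, 0.054, 0.031], [0.597, 0.052, 0.031], [0.597, 0.05, 0.031], [0.597, 0.048, 0.03]]
320 148 [0.6116 0.0689 0.039 ] [[0.612, 0.063, 0.04], [0.612, 0.061, 0.041], [0.612, 0.058, 0.03], [0.612, 0.056, 0.03], [0.612, 0.054, 0.031], [0.612, 0.052, 0.031], [0.612, 0.05, 0.032]]
335 148 [0.6263 0.0691 0.039 ] [[0.626, 0.063, 0.041], [0.626, 0.061, 0.04], [0.627, 0.058, 0.031], [0.627, 0.056, 0.031], [0.627, 0.054, 0.031], [0.627, 0.052, 0.03], [0.627, 0.05, 0.031]][ WARN:0@0.694] global loadsave.cpp:1063 imwrite_ Unsupported depth image for selected encoder is fallbacked to CV_8U.
```

```bash
cat >> h.py <<'E'
def quad(c,mask,z):
    """biggest blob -> 4 side lines fitted to the contour (world mm), returns centre, yaw of the long axis, long, short"""
    cs,_=cv2.findContours(mask.astype(np.uint8),cv2.RETR_EXTERNAL,cv2.CHAIN_APPROX_NONE)
    k=max(cs,key=cv2.contourArea)
    W=ray(c,k[:,0,:],z)[:,:2]
    (ctr,a,w,h)=rect(c,mask,z)[0]
    ctr=ctr.copy()
    for it in range(3):
        e=np.array([np.cos(a),np.sin(a)]);n=np.array([-e[1],e[0]])
        L=(W-ctr)@e*1000;S=(W-ctr)@n*1000
        ang=[];pos={}
        for nm,(q,p,hq,hp) in dict(L1=(L,S,w/2,h/2),L0=(L,S,-w/2,h/2),S1=(S,L,h/2,w/2),S0=(S,L,-h/2,w/2)).items():
            s=(abs(q-hq)<4)&(abs(p)<hp*.8)
            if s.sum()<5: print('weak side',nm,s.sum()); continue
            f=np.polyfit(p[s],q[s],1); pos[nm]=f[1]
            ang.append((-f[0] if nm[0]=='L' else f[0], s.sum()))
        A=np.array(ang); da=(A[:,0]*A[:,1]).sum()/A[:,1].sum()
        cl=(pos.get('L1',w/2)+pos.get('L0',-w/2))/2; cw=(pos.get('S1',h/2)+pos.get('S0',-h/2))/2
        ctr=ctr+(e*cl+n*cw)/1000; a=a+da
        w=pos.get('L1',w/2)-pos.get('L0',-w/2); h=pos.get('S1',h/2)-pos.get('S0',-h/2)
    return ctr.round(4),round(a,4),round(w,1),round(h,1)
E
python3 - <<'E'
from h import *
def ld(n):
    z=np.load(n); return z['im'],z['d'],(z['K'],z['R'],z['t'])
im,d,c=ld('w_car.npz'); g=im.astype(int).max(2)
m=np.zeros(g.shape,bool); m[120:214,270:370]=1
print('pad',quad(c,m&(g<110),.008))
im,d,c=ld('w_out.npz'); P=cloud(c,d)
m=np.zeros(P.shape[:2],bool); m[140:245,285:344]=1
print('deck',quad(c,m&(P[...,2]>.02),.03))
im=np.load('top1.npy');d=np.load('top0_d.npy'); c=cam('top'); g=im.astype(int).max(2)
m=np.zeros(g.shape,bool); m[165:210,142:178]=1
print('padtop',quad(c,m&(g<110),.008))
m[:]=0; m[235:275,290:325]=1; P=cloud(c,d)
print('casetop',quad(c,m&(P[...,2]>.018),.028))
# look at the case, pre-grasp yaw
yaw=-0.144+np.pi/2
r.move_to([0.468,-0.057,0.17],down(yaw))
c=cam('wrist'); im,d=r.camera('wrist'); save('w_a',im); np.savez('w_a.npz',im=im,d=d,K=c[0],R=c[1],t=c[2])
P=cloud(c,d); g=im.astype(int).max(2)
m=(P[...,2]>.02)&(P[...,2]<.035)&(im.astype(int).ptp(2)<40)
m[:120]=0; m[235:]=0; m[:,:240]=0; m[:,400:]=0
print('casew',quad(c,m,.028)); save('m',(m*255).astype(np.uint8)[...,None].repeat(3,2))
E
```

```text
pad (array([0.6335, 0.2996]), np.float64(0.1465), np.float64(64.3), np.float64(52.0))
deck (array([0.6124, 0.0152]), np.float64(-1.5516), np.float64(104.1), np.float64(45.3))
padtop (array([0.6447, 0.3018]), np.float64(0.1193), np.float64(83.1), np.float64(48.3))
casetop (array([ 0.4674, -0.0572]), np.float64(-0.1428), np.float64(61.8), np.float64(49.7))Traceback (most recent call last):
  File "<stdin>", line 20, in <module>
AttributeError: `ptp` was removed from the ndarray class in NumPy 2.0. Use np.ptp(arr, ...) instead.
```

View pics/w_a.png

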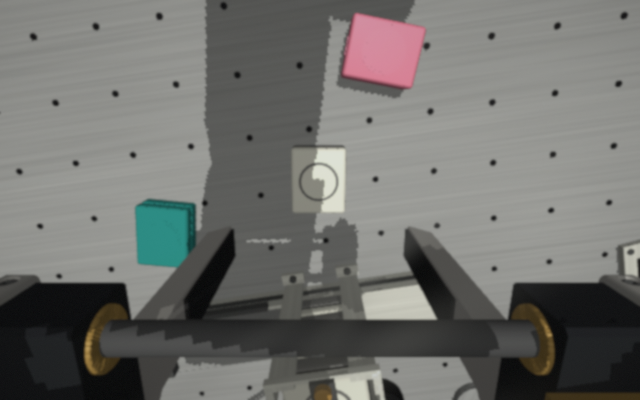

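Run:
```python
from h import *
z=np.load('w_a.npz'); im,d,c=z['im'],z['d'],(z['K'],z['R'],z['t'])
P=cloud(c,d)
m=(P[...,2]>.015)&(P[...,2]<.04); m[:120]=0; m[225:]=0; m[:,:260]=0; m[:,380:]=0
print('casew',quad(c,m,.028))
```

```text
casew (array([ 0.4661, -0.0568]), np.float64(-0.1464), np.float64(63.6), np.float64(50.8))
```

```bash
cat >> h.py <<'E'
PADC=np.array([0.6335,0.2996]); PADY=0.1465; ZUP=0.25
def place(n,off=(0,0),lift=0.006):
    """put the held case as number n (0..) on the column; lift = TCP height over the case's underside"""
    zt=0.008+0.028*n+lift; R=down(PADY+np.pi/2)
    p=PADC+np.array(off)
    r.move_to([p[0],p[1],zt+0.06],R); print('over', r.get_grip_width(), r.get_time())
    r.move_linear([p[0],p[1],zt+0.012],max_speed=0.1)
    s=r.move_linear([p[0],p[1],zt-0.003],max_speed=0.02,f_stop=4)
    print('touch',s,np.round(r.get_tool_pos(),4),'expected z',round(zt,4),np.round(r.get_force(),1),r.get_grip_width())
E
python3 - <<'E'
from h import *
p=np.array([0.4665,-0.057]); yaw=-0.146+np.pi/2
r.grip(1.0,25)
r.move_to([p[0],p[1],0.06],down(yaw))
print(r.move_linear([p[0],p[1],0.006],max_speed=0.08,f_stop=15),r.get_tool_pos())
r.grip(0.0,25); print('w',r.get_grip_width())
r.move_linear([p[0],p[1],0.2],max_speed=0.2); print('w',r.get_grip_width(),r.get_force())
c=cam('wrist'); im,d=r.camera('wrist'); save('w_a2',im)
place(0)
E
```

```text
False [ 0.46703123 -0.05714855  0.00638323]
w 0.5515150974575459
w 0.5514506102127723 [-0.40860169 -0.52728598 -1.03975368]
over 0.5497843845048169 10.45
touch True [0.6336 0.2997 0.0141] expected z 0.014 [0.5 0.4 3.9] 0.5513845956734673
```

View pics/w_a2.png

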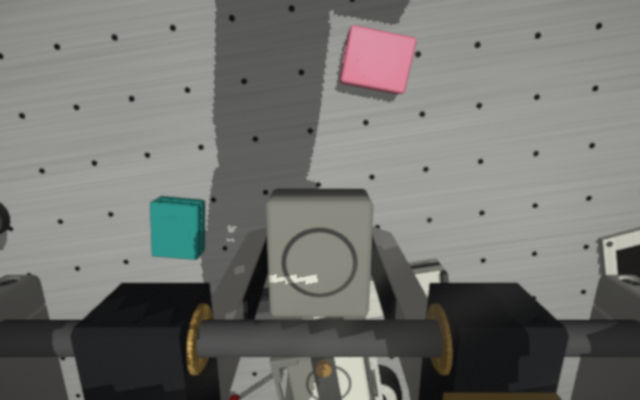

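Run:
```python
from h import *
r.grip(1.0); print('w',r.get_grip_width())
p=r.get_tool_pos(); r.move_linear([p[0],p[1],0.17],max_speed=0.2)
r.move_to([0.633,0.30,0.17],down(1.72))
c=cam('wrist'); im,d=r.camera('wrist'); save('w_p0',im); np.savez('w_p0.npz',im=im,d=d,K=c[0],R=c[1],t=c[2])
P=cloud(c,d)
m=(P[...,2]>.02)&(P[...,2]<.05); m[:110]=0; m[230:]=0; m[:,:250]=0; m[:,400:]=0
print('placed',quad(c,m,.036))
save('w_p0z',cv2.resize(im[100:250,230:410],None,fx=4,fy=4,interpolation=cv2.INTER_CUBIC))
print(r.get_time())
```

```text
w 1.0004782718055782
placed (array([0.6322, 0.3   ]), np.float64(0.146), np.float64(64.0), np.float64(50.7))
13.7167
```

View pics/w_p0z.png

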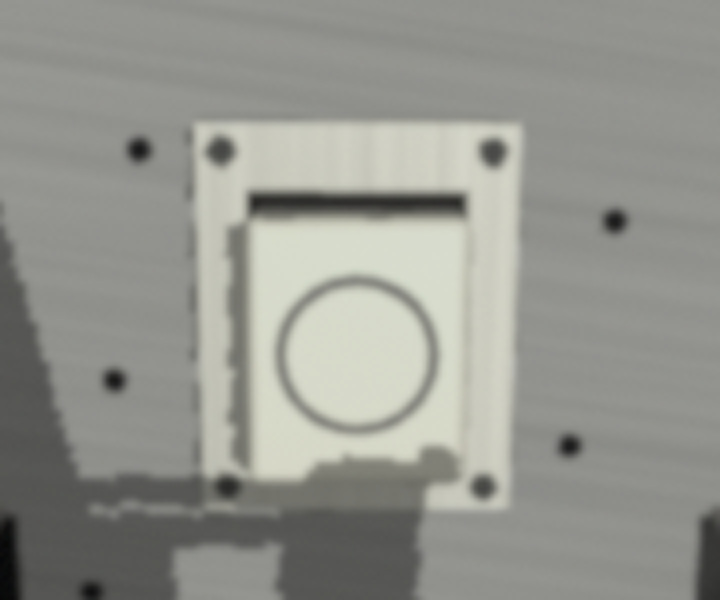

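```bash
cat >> h.py <<'E'
AX=np.array([-0.017,1.0]); AX/=np.linalg.norm(AX); AY=np.array([-AX[1],AX[0]]); M=np.array([0.6138,-0.068]); DY=np.arctan2(AX[1],AX[0])-np.pi/2
ZP=0.062
def D(x,y=0): return M+AX*x+AY*y
def stroke(start_from_high=True):
    R=down(DY); b=D(-0.214)
    r.grip(0.0)
    r.move_to([*b,0.25],R); r.move_linear([*b,ZP],max_speed=0.25)
    s=r.move_linear([*D(-0.17),ZP],max_speed=0.04,f_stop=2.5)
    p=np.array(r.get_tool_pos())[:2]; x0=(p-M)@AX
    print('contact',s,'x',round(x0,4),np.round(r.get_force(),1))
    if not s: return
    s=r.move_linear([*D(x0+0.0985),ZP],max_speed=0.07,f_stop=32)
    p=np.array(r.get_tool_pos())[:2]; x1=(p-M)@AX
    print('pushed',s,'stroke',round(x1-x0,4),np.round(r.get_force(),1))
    r.pause(0.15)
    r.move_linear([*b,ZP],max_speed=0.15)
    r.move_linear([*b,0.25],max_speed=0.3); print('f',np.round(r.get_force(),1), r.get_time())
def look(name,p,z,yaw):
    r.move_to([p[0],p[1],z],down(yaw))
    c=cam('wrist'); im,d=r.camera('wrist'); save(name,im); np.savez(name+'.npz',im=im,d=d,K=c[0],R=c[1],t=c[2])
    return c,im,d
E
python3 - <<'E'
from h import *
p=r.get_tool_pos(); r.move_linear([p[0],p[1],0.25],max_speed=0.3)
stroke()
c,im,d=look('w_o1',D(0.1),0.25,DY)
im,d=r.camera('side'); save('side1',im)
E
```

```text
contact True x -0.1958 [ 1.2 -3.4  2.6]
pushed False stroke 0.0943 [ -0.7 -10.3   0.7]
f [-0.2 -0.1 -0.7] 22.55
```

View pics/w_o1.png

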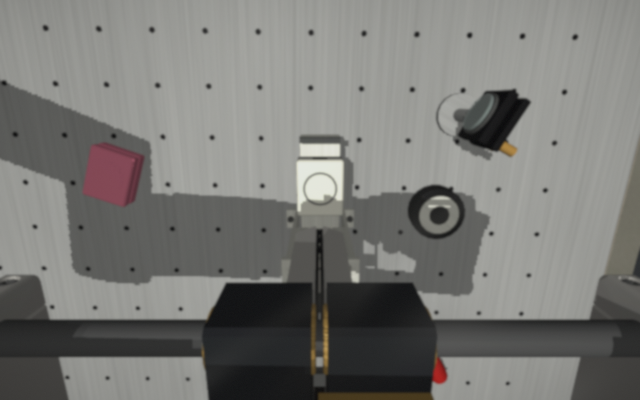

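View pics/side1.png

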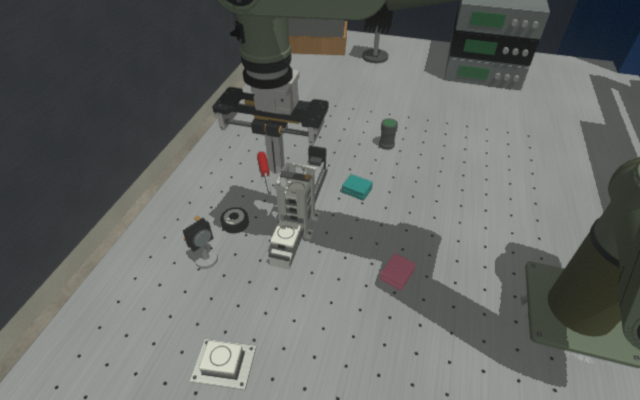

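```bash
cat >> h.py <<'E'
def outcase(c,d):
    P=cloud(c,d); q=(P[...,:2]-M); x=q@AX; y=q@AY
    m=(P[...,2]>.045)&(P[...,2]<.07)&(x>.047)&(x<.14)&(abs(y)<.045)
    m=cv2.morphologyEx(m.astype(np.uint8),cv2.MORPH_OPEN,np.ones((3,3)))
    Q=quad(c,m,.058); print('out case',Q,'disp',((Q[0]-M)@AX).round(4),((Q[0]-M)@AY).round(4), 'n',m.sum())
    return Q
E
python3 - <<'E'
from h import *
z=np.load('w_o1.npz'); c=(z['K'],z['R'],z['t']); Q=outcase(c,z['d'])
P=cloud(c,z['d'])
print([P[v,320].round(4).tolist() for v in range(145,230,4)])
E
```

```text
out case (array([0.6124, 0.0141]), np.float64(-1.5482), np.float64(63.8), np.float64(50.5)) disp 0.0821 0.0 n 2650
[[0.6117, 0.0563, 0.0307], [0.6117, 0.0518, 0.0318], [0.6118, 0.0469, 0.0298], [0.6118, 0.0453, 0.0483], [0.6118, 0.0426, 0.0582], [0.6119, 0.0383, 0.0586], [0.612, 0.0341, 0.0596], [0.6121, 0.0297, 0.0599], [0.6121, 0.0254, 0.0604], [0.6122, 0.0207, 0.0594], [0.6123, 0.0162, 0.0595], [0.6124, 0.0115, 0.059], [0.6124, 0.0068, 0.0585], [0.6125, 0.0029, 0.0608], [0.6126, -0.0026, 0.0577], [0.6127, -0.0069, 0.0589], [0.6128, -0.0118, 0.0584], [0.6128, -0.0163, 0.0591], [0.6131, -0.0309, 0.0305], [0.6132, -0.0359, 0.0309], [0.6133, -0.0412, 0.0306], [0.6116, 0.0395, 0.2529]]
```

```bash
cat >> h.py <<'E'
def take(xc,yc,off=0.008,dyaw=0.0):
    """take the case at the outlet (disp coords of its centre); gripped off ahead of its centre"""
    R=down(DY+dyaw); b=D(xc+off,yc)
    r.grip(1.0,25)
    r.move_to([*b,0.20],R); r.move_linear([*b,0.07],max_speed=0.2)
    s=r.move_linear([*b,0.036],max_speed=0.08,f_stop=12); print('down',s,np.round(r.get_tool_pos(),4))
    r.grip(0.0,25); print('w',r.get_grip_width())
    r.move_linear([*b,0.07],max_speed=0.1); r.move_linear([*b,0.25],max_speed=0.25); print('w',r.get_grip_width(),r.get_time())
def ty(yaw): return np.array([-np.sin(yaw),np.cos(yaw)])
def letgo(name):
    r.grip(1.0)
    p=r.get_tool_pos(); r.move_linear([p[0],p[1],p[2]+0.06],max_speed=0.15)
E
python3 - <<'E'
from h import *
take(0.082,0.0)
c=cam('wrist'); im,d=r.camera('wrist'); save('w_h1',im)
E
```

```text
down False [0.6118 0.022  0.0353]
w 0.5486397519736527
w 0.5502689808522107 29.075
```

View pics/w_h1.png

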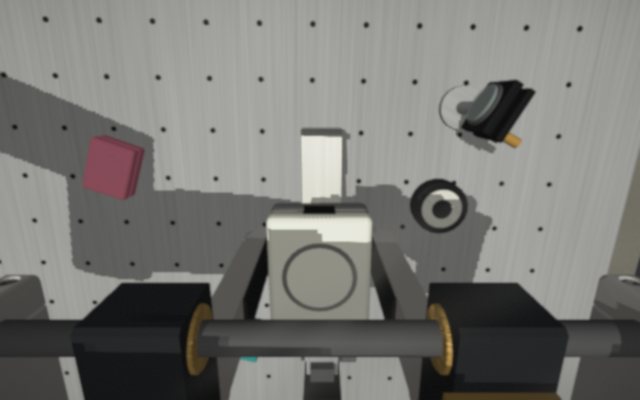

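Run:
```python
from h import *
p=r.camera_params('wrist'); K=p['mtx'];H=p['hand_eye']
for uv,l in [((319.5,262),.022),((320,277),.022)]:
    d=H[:3,:3]@np.linalg.inv(K)@[*uv,1]; o=H[:3,3]
    s=(-l-o[0])/d[0]; print((o+s*d)*1000)
yaw=PADY+np.pi/2
place(1,off=0.008*ty(yaw))
```

```text
[-22.          -1.75144118  -0.72572682]
[-22.         -10.05400914  -0.46831063]
over 0.549456550141144 30.325
touch True [0.6256 0.2985 0.0421] expected z 0.042 [0.9 0.  3.4] 0.5491157500919648
```

```bash
sed -i 's/x0+0.0985/x0+0.106/; s/f_stop=32/f_stop=22/' h.py
python3 - <<'E'
from h import *
letgo('')
c,im,d=look('w_p1',[0.633,0.30],0.20,1.72)
P=cloud(c,d); m=(P[...,2]>.05)&(P[...,2]<.08); m[:90]=0; m[240:]=0; m[:,:250]=0; m[:,400:]=0
print('placed',quad(c,m,.064))
p=r.get_tool_pos(); r.move_linear([p[0],p[1],0.25],max_speed=0.3)
stroke()
c,im,d=look('w_o2',D(0.1),0.25,DY)
outcase(c,d)
im,d=r.camera('side'); save('side2',im)
E
```

```text
placed (array([0.6327, 0.3001]), np.float64(0.1513), np.float64(64.5), np.float64(50.8))
contact True x -0.1958 [-1.  -4.2  2.5]
pushed True stroke 0.0923 [ -0.8 -10.1  -1.4]
f [ 0.6  0.  -1. ] 41.9917
out case (array([0.6124, 0.0153]), np.float64(-1.5509), np.float64(64.0), np.float64(50.6)) disp 0.0833 -0.0 n 2665
```

View pics/w_o2.png

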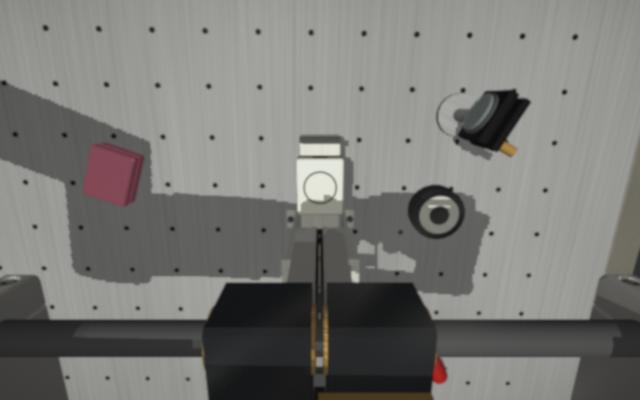

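View pics/w_p1.png

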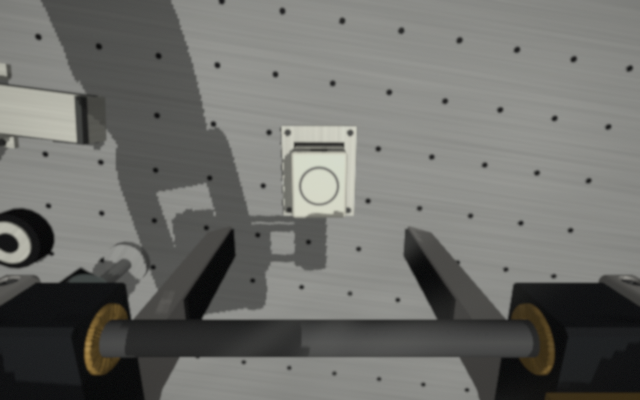

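View pics/side2.png

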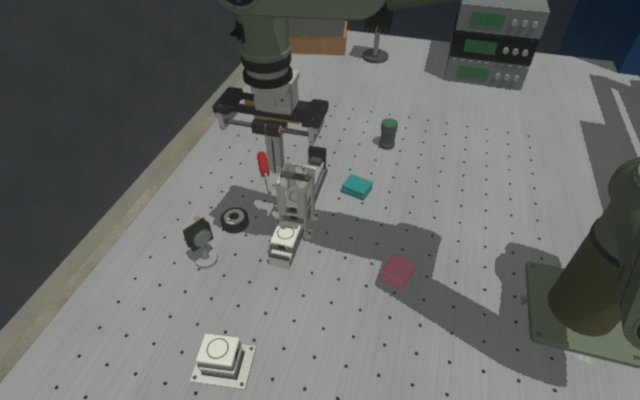

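Run:
```python
from h import *
take(0.0833,0.0)
c=cam('wrist'); im,d=r.camera('wrist'); save('w_h2',im)
place(2,off=0.008*ty(PADY+np.pi/2))
```

```text
down False [0.6118 0.0233 0.0352]
w 0.5519980627144025
w 0.554687761932021 48.5083
over 0.5539735566385262 49.725
touch True [0.6256 0.2985 0.0701] expected z 0.07 [-0.6 -1.1  4.7] 0.5497559558205558
```

View pics/w_h2.png

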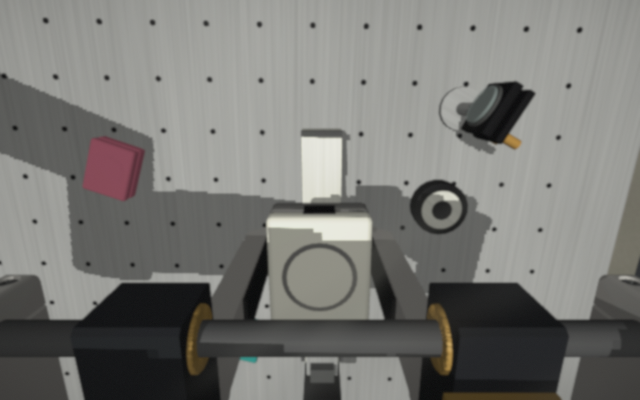

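```bash
cat >> h.py <<'E'
def colcheck(n,name):
    zt=0.008+0.028*n
    c,im,d=look(name,[0.633,0.30],zt+0.14,1.72)
    P=cloud(c,d); m=(P[...,2]>zt-.012)&(P[...,2]<zt+.02)&(np.hypot(P[...,0]-.633,P[...,1]-.3)<.06); m[240:]=0
    m=cv2.morphologyEx(m.astype(np.uint8),cv2.MORPH_OPEN,np.ones((3,3)))
    print('placed',quad(c,m,zt))
E
python3 - <<'E'
from h import *
letgo('')
colcheck(3,'w_p2')
p=r.get_tool_pos(); r.move_linear([p[0],p[1],0.26],max_speed=0.3)
stroke()
c,im,d=look('w_o3',D(0.1),0.25,DY)
outcase(c,d)
E
```

```text
placed (array([0.6329, 0.3002]), np.float64(0.1605), np.float64(64.4), np.float64(50.6))
contact True x -0.1958 [ 0.4 -3.5  2.3]
pushed True stroke 0.0923 [-0.  -9.4 -0.9]
f [-0.4  0.8 -0.1] 61.3417
out case (array([0.6124, 0.0153]), np.float64(-1.5538), np.float64(63.9), np.float64(50.5)) disp 0.0833 -0.0 n 2661
```

View pics/w_o3.png

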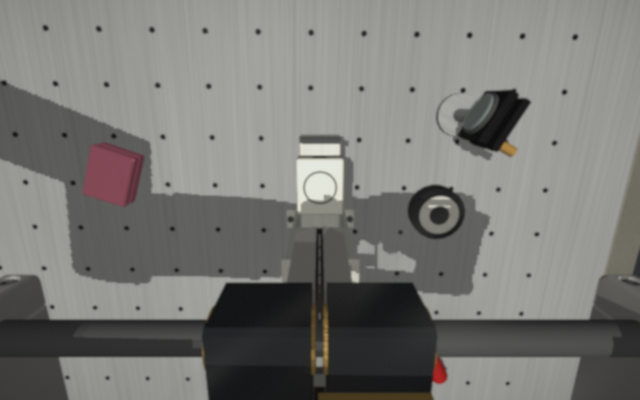

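View pics/w_p2.png

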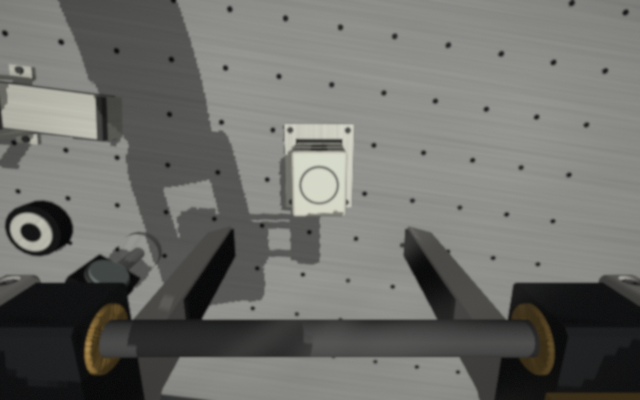

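Run:
```python
from h import *
take(0.0833,0.0)
c=cam('wrist'); im,d=r.camera('wrist'); save('w_h3',im)
place(3,off=0.008*ty(PADY+np.pi/2))
```

```text
down False [0.6118 0.0233 0.0352]
w 0.5526979104256222
w 0.5510025682212801 67.8083
over 0.555059865844678 69.025
touch True [0.6255 0.2985 0.0981] expected z 0.098 [-0.4 -0.2  3.3] 0.5459108247721796
```

View pics/w_h3.png

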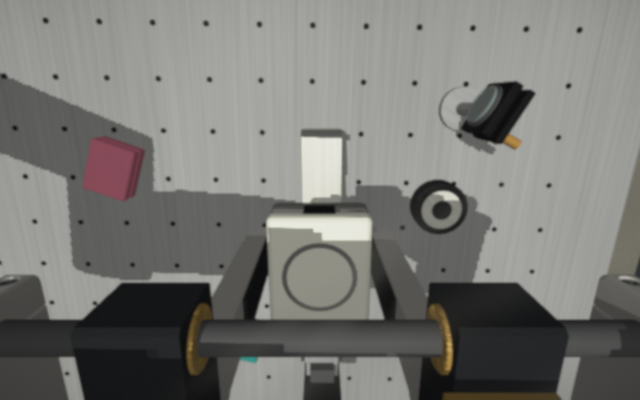

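Run:
```python
from h import *
letgo('')
colcheck(4,'w_p3')
p=r.get_tool_pos(); r.move_linear([p[0],p[1],0.28],max_speed=0.3)
stroke()
c,im,d=look('w_o4',D(0.1),0.25,DY)
outcase(c,d)
im,d=r.camera('side'); save('side4',im)
```

```text
placed (array([0.6324, 0.3   ]), np.float64(0.1522), np.float64(63.6), np.float64(50.5))
contact True x -0.1958 [ 0.2 -3.4  1.7]
pushed True stroke 0.0922 [ 0.2 -9.1  0.2]
f [ 0.4 -0.7 -0.1] 80.6333
out case (array([0.6123, 0.0153]), np.float64(-1.5515), np.float64(64.0), np.float64(50.6)) disp 0.0833 0.0001 n 2669
```

View pics/w_o4.png

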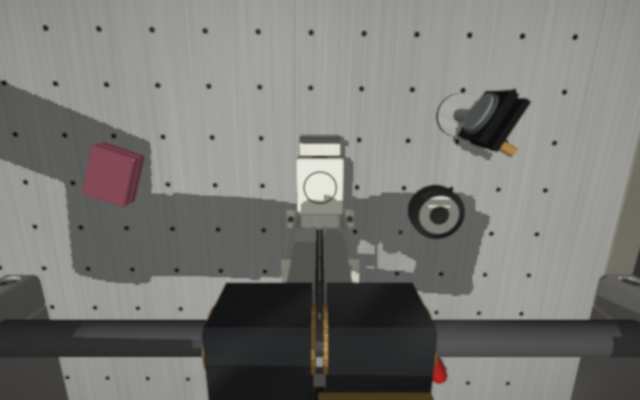

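View pics/side4.png

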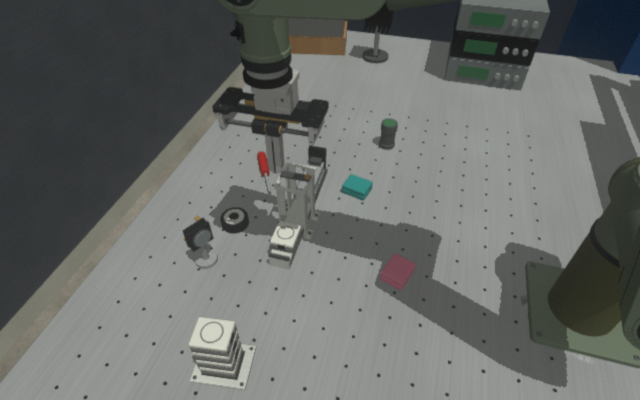

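Run:
```python
from h import *
take(0.0833,0.0)
c=cam('wrist'); im,d=r.camera('wrist'); save('w_h4',im)
place(4,off=0.008*ty(PADY+np.pi/2))
```

```text
down False [0.6118 0.0233 0.0353]
w 0.551969032662689
w 0.5493764254456299 87.15
over 0.5563596275056644 88.3667
touch True [0.6255 0.2985 0.126 ] expected z 0.126 [-0.1 -0.3  2.9] 0.5492737377088204
```

View pics/w_h4.png

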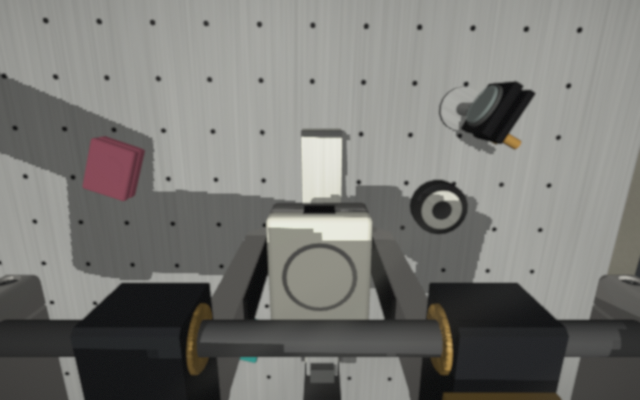

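Release, check the column, then move the arm aside and look at the whole bench (magazine empty, slide back, no further loose cases).

Run:
```python
from h import *
letgo('')
colcheck(5,'w_p4')
p=r.get_tool_pos(); r.move_linear([p[0],p[1],0.32],max_speed=0.3)
r.move_to([0.197,-0.54,0.30],down(-1.22))
for n in ('top','side'):
    im,d=r.camera(n); save(n+'5',im); np.savez(n+'5.npz',im=im,d=d)
im=np.load('top5.npz')['im']; s=np.load('side5.npz')['im']
save('side5z',cv2.resize(s[130:400,180:440],None,fx=2.2,fy=2.2,interpolation=cv2.INTER_CUBIC))
P=cloud(cam('top'),np.load('top5.npz')['d'])
print('mag centre z',P[178:196:4,306:326:4,2].round(3).tolist()); print(r.get_time())
```

```text
placed (array([0.6326, 0.3001]), np.float64(0.159), np.float64(64.0), np.float64(50.7))
mag centre z [[-0.001, 0.157, 0.153, 0.002, 0.06], [0.001, 0.155, 0.154, 0.001, 0.007], [0.031, 0.154, 0.152, 0.029, 0.032], [0.034, 0.154, 0.154, 0.031, 0.033], [0.031, 0.151, 0.159, 0.03, 0.033]]
95.1583
```

View pics/top5.png

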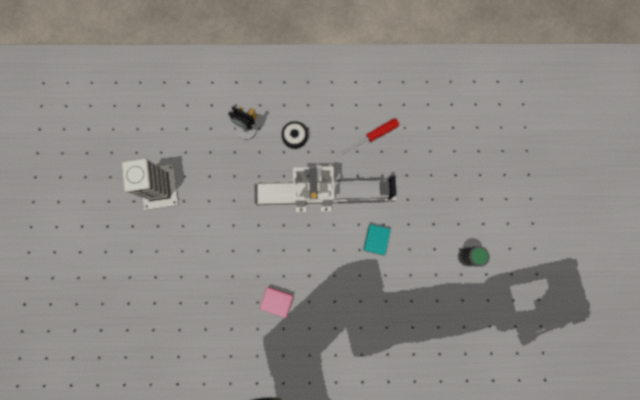

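View pics/side5z.png

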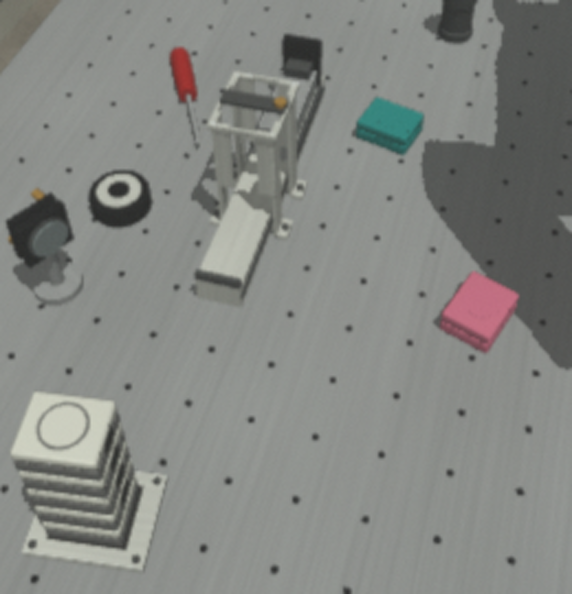

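View pics/w_p4.png

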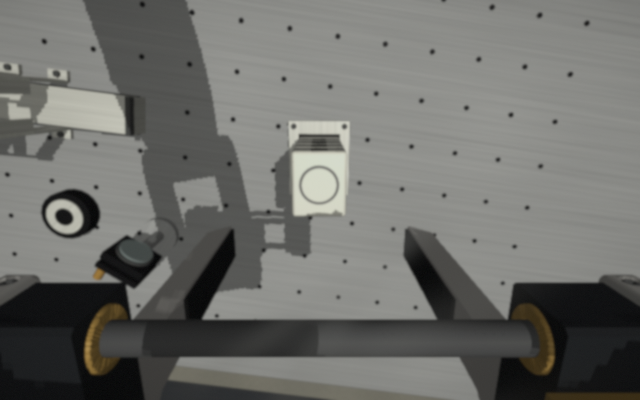

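Run:
```python
from h import *
print(r.sign_off(), r.get_time())
```

```text
the job is handed in; nothing more can be done
the job is handed in; nothing more can be done
```

The job is done and handed in at about 95 s of the 210 s allowed. All five cases now stand lid up in one column on the carrier pad. They are the one loose case, placed first, and m1 to m4 from the magazine.

**Strokes:** I pushed four times. Pushes 2 to 4 ended with a rise in force and left the case 83 mm ahead of the magazine centre (nominal 84). On the first push I did not see that rise. It left its case at 82 mm, so I cannot be fully sure it reached the end of its stroke, but the case came out and nothing jammed.

**Column:**
- **Heights:** Each case touched down within 0.2 mm of the expected height, and the grip width held steady throughout.
- **Position:** The case positions read from the wrist camera agree within about 1 mm of each other. They lie about 1 mm from the measured pad centre.
- **Squareness:** The case angles read 0.146 to 0.161 rad against 0.147 rad for the pad. That is up to 0.8° off, and I take the spread to be mostly measurement noise.
- **Disagreements:** One crude overhead reading of the pad angle, taken with the hand close by, gave 0.119 rad and I ignored it. Two readings of how the first case sat along its length disagreed by about 3 mm. The placed position supported the smaller error.

**Last pictures:** The magazine and outlet are empty and the slide is sprung back. No white case is left on the bench. The mirror, lens tube, driver, sensor and the pink and turquoise look-alikes appear where they were at the start. The arm was clear of everything at hand-in.

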